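# Pin the board cradle and hold a heat sink over its chip

### The job

Lock the circuit-board cradle first: take the headed pin from its parking block, push it down through the fork and lug at the end of the hold-down bar until its head is seated, and let go of it. Only then pick up the tall rectangular finned heat sink, carry it over the tall parts without it touching the cradle, the board or anything on it, and hold it level about a centimetre above the long chip, centred on it, long side along long side, for a dry-fit check. Finish still holding it there, not touching and not put down, and leave the jar and the small round heat sink where they are.

Things in the scene. Friction and masses are not known exactly. Their poses are not given: they have to be found in the camera images.
- cradle: Fixed board cradle near the middle of the bench, turned up to 0.3 rad. Origin: on the bench below the board's centre; x away from the robot at yaw 0, z up. Aluminium base 8 mm thick, x -95 to 130, y -135 to 135 mm. A steel hold-down bar, top 36 mm above the bench, runs along y at x = 100 mm; its end, the lug, lies in a dark steel fork at (100, 95) mm.
- board_centre (a point): Centre of the green board's top face, 28 mm above the bench; board 160 (x) x 250 (y) mm, axes as the cradle's. Black capacitors, tops 68 mm above the bench, stand at x = -40, 0, 40 mm in three rows: y = 0 (18 mm in diameter), y = -112 and 112 mm (14 mm in diameter). Two grey terminal blocks on the near edge (x -76 to -62 mm) reach 54 mm above the bench.
- fork_mouth (a point): Centre of the pin hole's mouth on the fork's top face (38 (x) x 36 (y) mm), 45 mm above the bench. The vertical hole runs through upper tine, lug and lower tine, 26 mm in all, already aligned; 13 mm in diameter (lug 14 mm), 2 mm chamfer at the mouth, 11 mm of free space below. Axes as the cradle's.
- pin: Loose steel headed pin, about 70 g: round head 22 mm in diameter and 26 mm tall; shank 10 mm in diameter and 32 mm long with a tapered foot. Origin: centre of the head's underside (shoulder), z towards the head. Starts upright in the parking block, shoulder on its top, 42 mm above the bench. Seated, the shoulder rests on the fork. Slides freely in both holes.
- pin_block: Fixed grey plastic parking block 50 x 50 x 42 mm with a vertical 14 mm through hole at its centre, to the left or the right of the cradle. Origin: centre of its underside.
- heat_sink: Loose aluminium heat sink, 60 (x) x 38 (y) x 45 mm (z), about 160 g, five upright fins running along x over an 8 mm base. Origin: centre of its underside, z up. Stands on the bench on the other side of the cradle from the parking block, turned up to 1.2 rad. The outer fins are firm and can be gripped across the 38 mm width.
- long_chip: Fixed black rectangular chip with a metal cap on the board, 42 (x) x 24 (y) x 3 mm, inside a thin white printed outline 60 x 38 mm, the heat sink's footprint. Origin: centre of its underside, on the board. It sits midway between the middle and one outer capacitor row, on either side of the middle row.
- long_chip_top (a point): Centre of the long chip's top face, 31 mm above the bench. x runs along its long side.
- square_chip: Fixed square chip 24 x 24 x 3 mm on the board, on the other side of the middle row: not the target.
- round_sink: Bystander: small loose round heat sink, 42 mm across and 18 mm tall, on the bench beyond the cradle's right side. Origin: centre of its underside.
- jar: Bystander: loose white jar with a black lid, 56 mm in diameter and 65 mm tall, on the bench beyond the cradle's left side. Origin: centre of its underside.
There are look-alikes about, which are no part of the job. What is shaped like the heat_sink but green or turquoise is not meant.

How it is judged:
By the outcome, as a careful person would: the job done as asked, in the order asked, and still so for the second after the job is handed in, while the arm keeps its last pose, push and grip.
It also fails if it takes over 64 s, if anything falls off the work surface, if the arm or the gripper's body presses on something with over 40 N, if the wrist force passes 120 N, or if a joint passes its speed limit or range.

### The arm

A 6-joint arm with a two-finger parallel gripper is mounted at the origin on the work surface. World frame = base frame: x ahead of the robot, y to its left, z up, the work surface at z = 0. Lengths are in m, angles in rad, forces in N, time in s.
With the tool pointing down it reaches from about 0.275 to 0.825 m from the base axis. Payload 4.9 kg.
Tool frame: the origin (TCP) lies between the finger pads; the fingertips stand bot.tips_ahead ahead of it and the grasp point (between the pads) lies 5 mm behind it (bot.tips_ahead is the distance from the TCP to the fingertips, in m); z points along the fingers, y is the direction in which the jaws open and shut (so a half turn about z gives the same grasp; the last joint's range is limited). The gripper opens to 85 mm and grips with 20 to 120 N. Pads are 22 mm wide; open, the fingers measure 114 mm over their backs; the gripper's body (76 mm by 85 mm) begins 54 mm behind the grasp point. The pads swing forward as they close: fully open they stand 13 mm farther back than shut.
Start: joints at [-1.278, 0.326, -0.193, 1.052, 0, 1.437], TCP at [0.228, -0.501, 0.245] pointing down, gripper open.
Joint ranges: [-2.65, 2.65], [-0.97, 1.79], [-1.3, 1.35], [-1.93, 2.1], [-1.47, 1.37], [-3.14, 3.14]. Speed limits (rad/s): [2.57, 2.57, 3.14, 3.14, 3.14, 3.14].

### API

Orientations are given as a unit quaternion [x, y, z, w].
In Python, from plant import telemetry, get_image, hand_in, bot gives the robot as it stands.
- The arm moves only by the tool servo_tool, never from a script. Its argument "steps" is a list of rows, each a list of 5 numbers: the gripper command: -1 is shut, 1 is fully open, values between are in proportion, then the shift along the tool's x, y, z normalised to -1 to 1, where 1 is 250 mm, then the turn about the tool's z normalised to -1 to 1, where 1 is pi rad. A call has 1 to 5 rows; each row is the pose to reach, as a shift and turn from the pose commanded when the call began, along the tool's axes at that moment, turning the shorter way round; what a row does not reach only later rows make up. A row lasts 1/8 s, in which the tool goes at most 62.5 mm and 10.7 degrees, less where a joint would pass 70% of its speed; a pose out of reach is approached as far as the arm can. A call with a number of a shift or a turn outside -1 to 1 is refused whole. A call with a gripper value outside its range is refused whole. The fingers move at their own pace and stop on an object; "newtons" is the grip in N (left out, the last holds). Time passes only in rows, so rows that repeat a pose let the fingers close. It gives the time, the measured TCP pose, the force and the opening at its end, in the units of the state.
- telemetry.state(): the state, without advancing time (a new reading comes with each control period).
- get_image(name): name is "side" or "top"; returns a dict with "color" (384x512x3 uint8, red, green, blue), "fx", "fy", "cx", "cy" (pixels), "R" (3x3) and "t" (3): a world point X has camera coordinates R X + t. Camera axes: x right, y down, z forward; pixel columns grow to the right and rows downward; lengths in m; the calibration is good to about 2 mm. A picture is of the moment at which its call begins. There is no depth.
- hand_in(): hands the job in, once; it reports no verdict.
The state is a dict: "time_s": time; "qpos": joint angles; "joint_velocities": joint speeds; "effort": joint torques, N m; "tool_pos": TCP position; "ee_rot": TCP orientation; "contact_force": force on the tool from outside, world axes, zero at the start; "wrist_torque": the same for the moment, N m; "width": opening from 0.0 (shut) to 1.0 (fully open).
Only numpy, scipy, OpenCV 4.12 (cv2) and the standard library are available. Lean on these libraries where they do the work, as an engineer would, in place of code of your own. Each camera call takes 0.05 s, during which the arm holds its last target.

## Working session

There is one attempt and no reset: what is moved stays moved. The work goes in short steps, Python scripts to look and compute and a tool call to move; the robot and the scene stay as the last step left them, time stands still between calls to the robot, and variables do not carry over. Pictures are saved under pics/ and viewed, and the job is handed in when it is done.

Besides the shell and the picture viewer there is one more tool, called after "Emit:" by a JSON object that holds its "method" and its "body", one argument or row to a line. servo_tool: Moves the arm, as the interface text tells. Its arguments: {"type":"object","properties":{"steps":{"type":"array","items":{"type":"array","items":{"type":"number"}}},"newtons":{"type":"number"}},"required":["steps"]}

```bash
ls; mkdir -p pics; python3 - <<'E'
from plant import telemetry,get_image,bot
import cv2
print(telemetry.state()); print(bot.tips_ahead)
for n in("top","side"):
    d=get_image(n); cv2.imwrite(f"pics/{n}0.png",d["color"][:,:,::-1]); print(n,d["fx"],d["fy"],d["cx"],d["cy"],d["R"],d["t"])
E
```

```text
pics
{'time_s': 0.0, 'qpos': array([-1.27817466e+00,  3.26957379e-01, -1.93610013e-01,  1.05200439e+00,
       -8.42779505e-06,  1.43661853e+00]), 'joint_velocities': array([-2.10812743e-04, -1.57382114e-03, -5.59677883e-04,  1.99061619e-03,
        1.12830144e-05,  1.63745549e-04]), 'effort': array([-1.76931744e-04, -4.43392897e+01,  2.62444907e+01,  1.55132666e-02,
       -1.25991792e-04, -8.80658746e-06]), 'tool_pos': array([ 0.22752976, -0.50009847,  0.24448456]), 'ee_rot': array([ 9.77316170e-01,  2.11783652e-01, -7.44545485e-05, -8.84608736e-04]), 'contact_force': array([ 0.23667415, -1.26808021, -0.91567212]), 'wrist_torque': array([ 0.03548273, -0.04125536, -0.00853818]), 'width': 0.9994532809295131}
0.014
top 381.4995098020419 381.4995098020419 258.0007270668043 181.43678053679233 [[ 0.01843257 -0.99974443  0.01308844]
 [-0.99683321 -0.01938854 -0.07712093]
 [ 0.07735499 -0.01162546 -0.99693583]] [0.036029   0.55722634 0.99063901]
side 465.702795811934 465.702795811934 259.95289431495013 189.7056694924686 [[-0.86850516 -0.4955082   0.01305417]
 [-0.34566728  0.58657482 -0.73242345]
 [ 0.35526457 -0.64062595 -0.68072423]] [0.49862903 0.21469833 1.06196012]
```

View pics/top0.png

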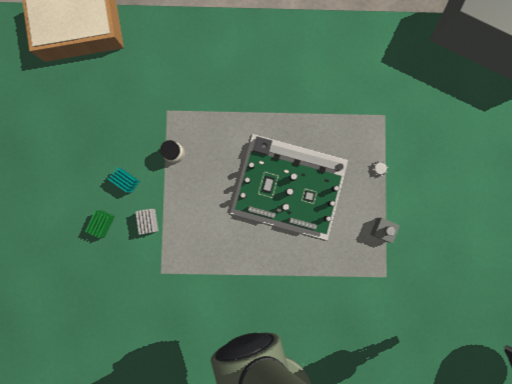

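View pics/side0.png

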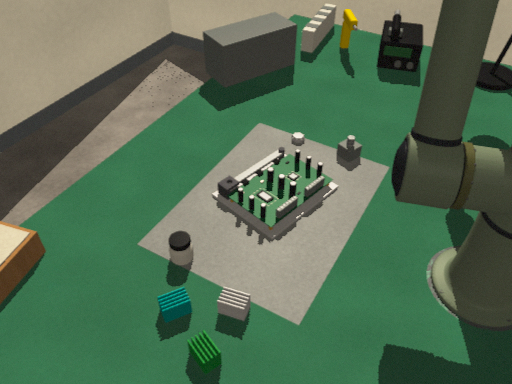

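The top view shows the pin block at about (387,230), the grey heat sink at (147,222) with turquoise and green look-alikes beside it, the fork at (263,146) and the long chip at (268,185). I'll enlarge these next.

```bash
python3 - <<'E'
import cv2,numpy as np
t=cv2.imread("pics/top0.png"); s=cv2.imread("pics/side0.png")
def z(im,x,y,w,h,k,n): cv2.imwrite(f"pics/{n}.png",cv2.resize(im[y:y+h,x:x+w],None,fx=k,fy=k,interpolation=cv2.INTER_CUBIC))
z(t,225,125,130,120,5,"c_board")
a=cv2.resize(t[200:260,125:185],(390,390),interpolation=cv2.INTER_CUBIC);b=cv2.resize(t[200:260,360:420],(390,390),interpolation=cv2.INTER_CUBIC)
cv2.imwrite("pics/c_sp.png",np.hstack([a,b]))
a=cv2.resize(s[280:340,205:265],(390,390),interpolation=cv2.INTER_CUBIC);b=cv2.resize(s[125:185,320:380],(390,390),interpolation=cv2.INTER_CUBIC)
cv2.imwrite("pics/c_sp2.png",np.hstack([a,b]))
z(s,205,140,140,100,5,"c_board2")
E
```

```text
(no output)
```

View pics/c_board.png

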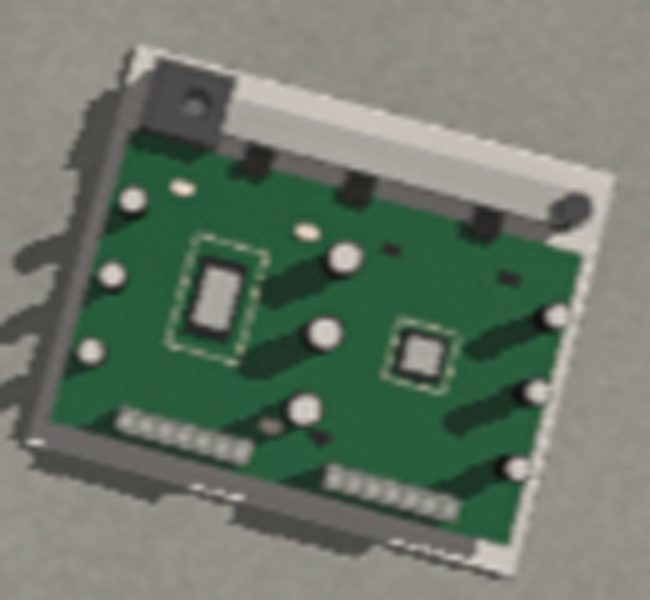

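View pics/c_sp.png

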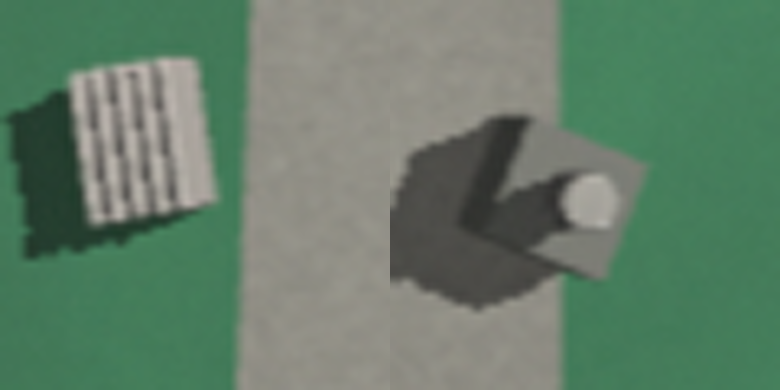

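View pics/c_sp2.png

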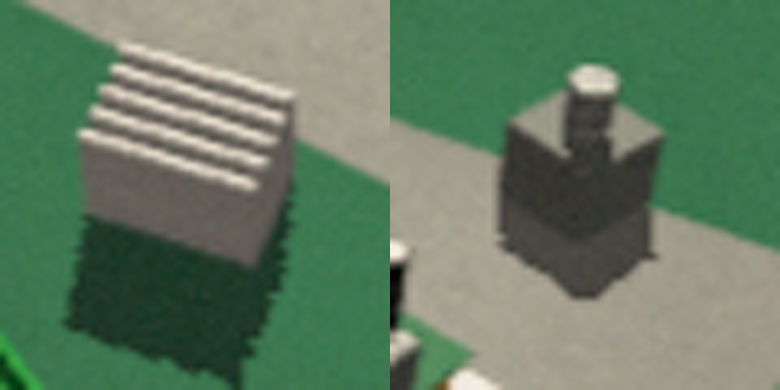

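View pics/c_board2.png

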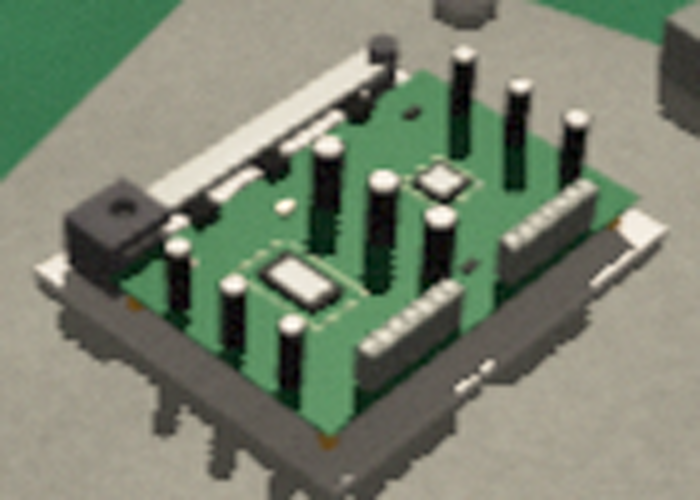

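```bash
cat > h.py <<'E'
import numpy as np,cv2
from plant import telemetry,get_image,bot
def pix(d,X):
    c=np.atleast_2d(X)@d["R"].T+d["t"]; return np.c_[d["fx"]*c[:,0]/c[:,2]+d["cx"],d["fy"]*c[:,1]/c[:,2]+d["cy"]]
def cast(d,uv,z):
    uv=np.atleast_2d(uv); r=np.c_[(uv[:,0]-d["cx"])/d["fx"],(uv[:,1]-d["cy"])/d["fy"],np.ones(len(uv))]@d["R"]
    o=-d["R"].T@d["t"]; return o+r*((z-o[2])/r[:,2])[:,None]
def tri(ds,uvs):
    A=[];b=[]
    for d,uv in zip(ds,uvs):
        r=d["R"].T@np.array([(uv[0]-d["cx"])/d["fx"],(uv[1]-d["cy"])/d["fy"],1]);r/=np.linalg.norm(r);o=-d["R"].T@d["t"]
        P=np.eye(3)-np.outer(r,r);A.append(P);b.append(P@o)
    return np.linalg.solve(sum(A),sum(b))
def blob(im,seed,rad,thr):
    g=im.astype(float).min(2) if im.ndim==3 else im
    x,y=map(int,map(round,seed)); w=g[y-rad:y+rad+1,x-rad:x+rad+1].copy()
    w=np.clip(w-thr,0,None); yy,xx=np.mgrid[y-rad:y+rad+1,x-rad:x+rad+1]
    return np.array([(w*xx).sum(),(w*yy).sum()])/w.sum()
E
cat > m.py <<'E'
from h import *
from scipy.optimize import least_squares
T=get_image("top");S=get_image("side")
f=lambda l,x0,y0:[((u+.5)/5-.5+x0,(v+.5)/5-.5+y0) for u,v in l]
ts=f([(132,200),(112,275),(90,351),(345,258),(324,334),(304,409),(557,316),(537,392),(516,467)],225,125)
ss=f([(177,245),(233,284),(291,323),(328,146),(383,180),(440,217),(463,53),(519,86),(576,118)],205,140)
L=np.array([(x,y) for y in(.112,0,-.112) for x in(.04,0,-.04)])
res={}
for n,d,seeds in(("T",T,ts),("S",S,ss)):
    uv=np.array([blob(d["color"],s,3,110) for s in seeds]); P=cast(d,uv,.068)[:,:2]
    def r(p): c,s=np.cos(p[2]),np.sin(p[2]); return (L@np.array([[c,s],[-s,c]])+p[:2]-P).ravel()
    o=least_squares(r,[.5,0,-.2]); res[n]=(P,o.x); print(n,o.x,np.abs(o.fun).max(),np.round(uv-np.array(seeds),1).tolist())
E
python3 m.py; python3 - <<'E'
from h import *
T=get_image("top");S=get_image("side")
g=lambda u,v,x0,y0,k=6.5:((u+.5)/k-.5+x0,(v+.5)/k-.5+y0)
# pin head top z .068, heat sink fin top corners z .045
tp=g(590-390,202,360,200); sp=g(593-390,82,320,125)
print("pin",tp,sp,cast(T,tp,.068),cast(S,sp,.068),tri((T,S),(tp,sp)))
b=blob(T["color"],tp,6,130);c=blob(S["color"],sp,5,130);print(b,c,cast(T,b,.068),cast(S,c,.068))
tc=[g(*q,125,200) for q in((70,73),(196,58),(217,205),(92,226))]
sc=[g(*q,205,280) for q in((122,45),(295,97),(256,187),(82,133))]
for n,d,c in(("T",T,tc),("S",S,sc)):
    P=cast(d,c,.045); print(n,P.round(4).tolist(),P.mean(0),[np.linalg.norm(P[i]-P[i-1]) for i in range(4)])
# fork hole, long chip
th=[((u+.5)/5-.5+225,(v+.5)/5-.5+125) for u,v in((195,102),(215,299))]
sh=[((u+.5)/5-.5+205,(v+.5)/5-.5+140) for u,v in((122,208),(300,279))]
for i,z in((0,.045),(1,.031)): print(cast(T,th[i],z),cast(S,sh[i],z))
# block top corners
tb=[g(*q,360,200) for q in((527-390,118),(648-390,165),(603-390,280),(462-390,228))]
print(cast(T,tb,.042))
sb=[g(*q,320,125) for q in((508-390,124),(585-390,88),(662-390,135),(585-390,172))]
print(cast(S,sb,.042))
E
```

```text
T [ 0.52941778 -0.03389624 -0.24988452] 0.0015113795677879627 [[0.1, -0.2], [-0.0, -0.1], [0.0, -0.1], [-0.0, -0.2], [0.2, -0.4], [0.2, 0.1], [1.2, 0.3], [1.2, 0.3], [1.4, 0.5]]
S [ 0.53023761 -0.03426416 -0.24183854] 0.001648811654306248 [[0.1, -0.0], [0.2, -0.3], [0.2, -0.1], [-0.5, -0.7], [0.1, -0.2], [0.1, -0.4], [-0.1, -0.8], [-0.2, -0.8], [0.4, -0.9]]
pin (390.34615384615387, 230.65384615384616) (350.8076923076923, 137.19230769230768) [[ 0.43511574 -0.28811627  0.068     ]] [[ 0.43408851 -0.28534142  0.068     ]] [ 0.43505868 -0.28906661  0.06527171]
[390.81319555 230.46343402] [350.87686895 136.79683377] [[ 0.43561264 -0.28930067  0.068     ]] [[ 0.43463019 -0.28725526  0.068     ]]
T [[0.473, 0.3599, 0.045], [0.4798, 0.3106, 0.045], [0.4223, 0.3001, 0.045], [0.4133, 0.3487, 0.045]] [0.44708269 0.32985448 0.045     ] [np.float64(0.06074188366564474), np.float64(0.04976104182040537), np.float64(0.05841690018199138), np.float64(0.04943183398665556)]
S [[0.4794, 0.3248, 0.045], [0.4201, 0.3136, 0.045], [0.4136, 0.3487, 0.045], [0.4721, 0.3596, 0.045]] [0.44630609 0.33664574 0.045     ] [np.float64(0.03559614654508866), np.float64(0.06038336191907997), np.float64(0.03567855673372473), np.float64(0.05942988524338478)]
[[0.65025289 0.03399886 0.045     ]] [[0.64997049 0.03458239 0.045     ]]
[[0.54837637 0.02133827 0.031     ]] [[0.54838373 0.02132246 0.031     ]]
[[ 0.46675219 -0.27254559  0.042     ]
 [ 0.44899727 -0.32079613  0.042     ]
 [ 0.40331382 -0.30239846  0.042     ]
 [ 0.42279311 -0.24635625  0.042     ]]
[[ 0.46533063 -0.27066923  0.042     ]
 [ 0.44536354 -0.31417896  0.042     ]
 [ 0.40208556 -0.2987074   0.042     ]
 [ 0.42206119 -0.25552716  0.042     ]]
```

```bash
cat >> h.py <<'E'
from scipy.spatial.transform import Rotation as Ro
def go(tgt,psi=None):
    s=telemetry.state(); p=s["tool_pos"]; R=Ro.from_quat(s["ee_rot"]).as_matrix(); y=np.arctan2(R[1,0],R[0,0])
    c,n=np.cos(y),np.sin(y); d=np.array(tgt)-p
    sh=np.array([d[0]*c+d[1]*n,d[0]*n-d[1]*c,-d[2]])/.25
    a=0 if psi is None else ((y-psi+np.pi)%(2*np.pi)-np.pi)/np.pi
    print("t%.2f p"%s["time_s"],p.round(4),"psi %.3f tilt %.4f"%(y,np.arccos(-R[2,2])),"F",s["contact_force"].round(1),"w %.3f"%s["width"],"q",s["qpos"].round(2),"\nshift",sh.round(4),"turn %.4f"%a)
E
python3 - <<'E'
from h import *
go([.36,-.37,.2],2.9)
E
python3 - <<'E'
exec(open('m.py').read().replace('uv=np.array([blob(d["color"],s,3,110) for s in seeds])','uv=np.array(seeds)'))
p=(res["T"][1]+res["S"][1])/2;c,s=np.cos(p[2]),np.sin(p[2])
for l in((.1,.095),(0,.056)): print(p[0]+c*l[0]-s*l[1],p[1]+s*l[0]+c*l[1])
f2=lambda l,x0,y0:np.array(f(l,x0,y0))
a=cast(T,f2([(198,234),(268,250),(237,362),(168,347)],225,125),.028);b=cast(S,f2([(280,240),(368,294),(317,330),(233,272)],205,140),.028)
for q in(a,b): print(q.mean(0),[np.linalg.norm(q[i]-q[i-1]).round(4) for i in range(4)],np.arctan2(*(q[0]+q[1]-q[2]-q[3])[[1,0]]),q.round(3).tolist())
E
```

```text
t0.30 p [ 0.2276 -0.5005  0.245 ] psi 0.427 tilt 0.0006 F [ 0.6 -0.2 -0.2] w 0.999 q [-1.28  0.33 -0.19  1.05 -0.    1.44] 
shift [ 0.698  -0.2559  0.18  ] turn -0.7873
T [ 0.52943587 -0.03270174 -0.24903303] 0.0011377587317373539 [[0.0, 0.0], [0.0, 0.0], [0.0, 0.0], [0.0, 0.0], [0.0, 0.0], [0.0, 0.0], [0.0, 0.0], [0.0, 0.0], [0.0, 0.0]]
S [ 0.52938396 -0.03241604 -0.25128623] 0.000825829753182461 [[0.0, 0.0], [0.0, 0.0], [0.0, 0.0], [0.0, 0.0], [0.0, 0.0], [0.0, 0.0], [0.0, 0.0], [0.0, 0.0], [0.0, 0.0]]
0.6498152781521087 0.034728174447748957
0.543273200233984 0.021697992833963176
[0.54908277 0.01976791 0.028     ] [np.float64(0.0618), np.float64(0.0379), np.float64(0.0614), np.float64(0.0371)] -0.24765550779272547 [[0.583, 0.031, 0.028], [0.575, -0.006, 0.028], [0.516, 0.009, 0.028], [0.523, 0.046, 0.028]]
[0.54856865 0.02177178 0.028     ] [np.float64(0.0355), np.float64(0.0617), np.float64(0.0382), np.float64(0.0613)] -1.8333363901083033 [[0.574, -0.002, 0.028], [0.514, 0.01, 0.028], [0.524, 0.047, 0.028], [0.583, 0.032, 0.028]]
```

The two views agree: cradle at (0.529, -0.033) with yaw -0.25, fork at (0.650, 0.0345), chip at (0.5486, 0.021), pin at (0.435, -0.288) and heat sink at (0.4465, 0.336) with yaw 0.184. I'm moving to the pin now.

Emit:
{"method": "servo_tool", "body": {
  "steps": [
    [1,0.7,-0.256,0.18,-0.787],
    [1,0.7,-0.256,0.18,-0.787],
    [1,0.7,-0.256,0.18,-0.787],
    [1,0.7,-0.256,0.18,-0.787],
    [1,0.7,-0.256,0.18,-0.787]
  ],
  "newtons": 40
}}

```text
time_s: 1.02
tool_pos: [0.3613, -0.3688, 0.2001]
ee_rot: [0.773, 0.634, -0.0, -0.0]
contact_force: [-0.4, 1.4, 0.0]
width: 1.002
```

```bash
python3 - <<'E'
from h import *
go([.435,-.2877,.13],2.89)
E
```

```text
t1.02 p [ 0.3613 -0.3688  0.2001] psi 1.373 tilt 0.0005 F [-0.4  1.4  0. ] w 1.002 q [-0.94  0.3  -0.35  0.92 -0.    0.83] 
shift [0.376  0.2253 0.2803] turn -0.4828
```

Emit:
{"method": "servo_tool", "body": {
  "steps": [
    [1,0.376,0.225,0.28,-0.483],
    [1,0.376,0.225,0.28,-0.483],
    [1,0.376,0.225,0.28,-0.483],
    [1,0.376,0.225,0.28,-0.483],
    [1,0.376,0.225,0.28,-0.483]
  ]
}}

```text
time_s: 1.65
tool_pos: [0.4351, -0.2892, 0.1301]
ee_rot: [0.404, 0.915, 0.0, -0.0]
contact_force: [-0.1, -0.1, 0.4]
width: 0.999
```

```bash
python3 - <<'E'
from h import *
go([.435,-.2877,.085],2.89)
E
```

```text
t1.65 p [ 0.4351 -0.2892  0.1301] psi 2.309 tilt 0.0002 F [-0.1 -0.1  0.4] w 0.999 q [-0.73  0.39 -0.43  0.76 -0.    0.1 ] 
shift [0.0045 0.0038 0.1806] turn -0.1850
```

Emit:
{"method": "servo_tool", "body": {
  "steps": [
    [1,0.004,0.004,0.15,-0.185],
    [1,0.004,0.004,0.15,-0.185],
    [1,0.004,0.004,0.15,-0.185],
    [1,0.004,0.004,0.15,-0.185],
    [1,0.004,0.004,0.15,-0.185]
  ]
}}

```text
time_s: 2.28
tool_pos: [0.435, -0.2882, 0.0929]
ee_rot: [0.13, 0.991, -0.0, 0.0]
contact_force: [0.0, 0.2, -0.3]
width: 1.003
```

```bash
python3 - <<'E'
from h import *
go([.435,-.2877,.058],2.89)
T=get_image("top");S=get_image("side")
k=lambda d,x,y:cv2.resize(d["color"][y:y+80,x:x+80,::-1],(395,395),interpolation=cv2.INTER_CUBIC)
cv2.imwrite("pics/p1.png",np.hstack([k(T,350,190),k(S,310,100)]))
E
```

```text
t2.27 p [ 0.435  -0.2882  0.0929] psi 2.881 tilt 0.0003 F [ 0.   0.2 -0.3] w 1.003 q [-0.73  0.43 -0.47  0.67 -0.   -0.47] 
shift [0.0006 0.002  0.1396] turn -0.0030
```

View pics/p1.png

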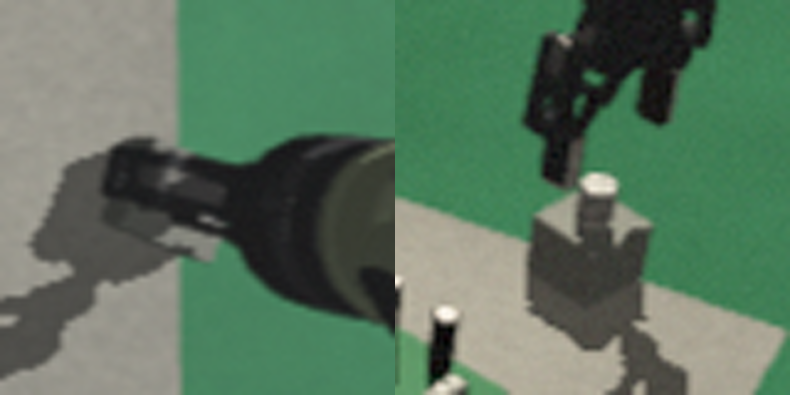

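Both fingers straddle the pin head (side crop: fingertips at (560,180) and (655,118), pin between them). I'm descending and closing.

Emit:
{"method": "servo_tool", "body": {
  "steps": [
    [1,0,0.002,0.14,0],
    [1,0,0.002,0.14,0],
    [1,0,0.002,0.14,0],
    [0,0,0.002,0.14,0],
    [-0.3,0,0.002,0.14,0]
  ],
  "newtons": 40
}}

```text
time_s: 3.0
tool_pos: [0.4356, -0.2881, 0.0586]
ee_rot: [0.129, 0.992, -0.0, 0.001]
contact_force: [-0.4, -0.2, -0.6]
width: 0.607
```

Emit:
{"method": "servo_tool", "body": {
  "steps": [
    [-0.6,0,0,0,0],
    [-1,0,0,0,0],
    [-1,0,0,0,0],
    [-1,0,0,0,0]
  ],
  "newtons": 40
}}

```text
time_s: 3.5
tool_pos: [0.4352, -0.2877, 0.0582]
ee_rot: [0.129, 0.992, -0.0, 0.0]
contact_force: [-1.2, -0.7, 6.1]
width: 0.236
```

```bash
python3 - <<'E'
from h import *
go([.435,-.2877,.058],2.89)
S=get_image("side");T=get_image("top")
k=lambda d,x,y:cv2.resize(d["color"][y:y+80,x:x+80,::-1],(395,395),interpolation=cv2.INTER_CUBIC)
cv2.imwrite("pics/p2.png",np.hstack([k(T,350,190),k(S,310,100)]))
E
```

```text
t3.50 p [ 0.4352 -0.2877  0.0582] psi 2.883 tilt 0.0006 F [-1.2 -0.7  6.1] w 0.236 q [-0.73  0.48 -0.5   0.59 -0.   -0.47] 
shift [ 0.0008 -0.      0.0009] turn -0.0022
```

View pics/p2.png

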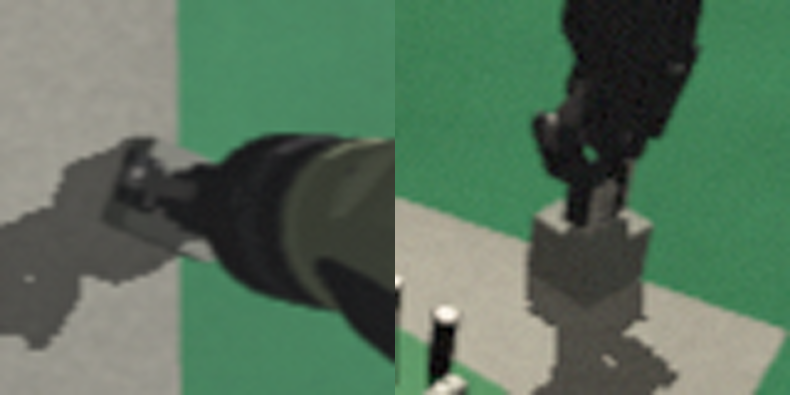

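The opening is 20 mm, so the head is held. I'm lifting it.

Emit:
{"method": "servo_tool", "body": {
  "steps": [
    [-1,0,0,-0.1,0],
    [-1,0,0,-0.25,0],
    [-1,0,0,-0.42,0],
    [-1,0,0,-0.42,0],
    [-1,0,0,-0.42,0]
  ]
}}

```text
time_s: 4.22
tool_pos: [0.4346, -0.2873, 0.1621]
ee_rot: [0.129, 0.992, 0.0, -0.0]
contact_force: [-0.6, -0.1, -0.5]
width: 0.236
```

```bash
python3 - <<'E'
from h import *
go([.65,.0345,.16],2.89)
S=get_image("side");T=get_image("top")
k=lambda d,x,y:cv2.resize(d["color"][y:y+80,x:x+80,::-1],(395,395),interpolation=cv2.INTER_CUBIC)
cv2.imwrite("pics/p3.png",np.hstack([k(T,350,190),k(S,310,80)]))
E
```

```text
t4.22 p [ 0.4346 -0.2873  0.1621] psi 2.883 tilt 0.0009 F [-0.6 -0.1 -0.5] w 0.236 q [-0.73  0.35 -0.39  0.83  0.   -0.47] 
shift [-0.5036  1.4645  0.0083] turn -0.0022
```

View pics/p3.png

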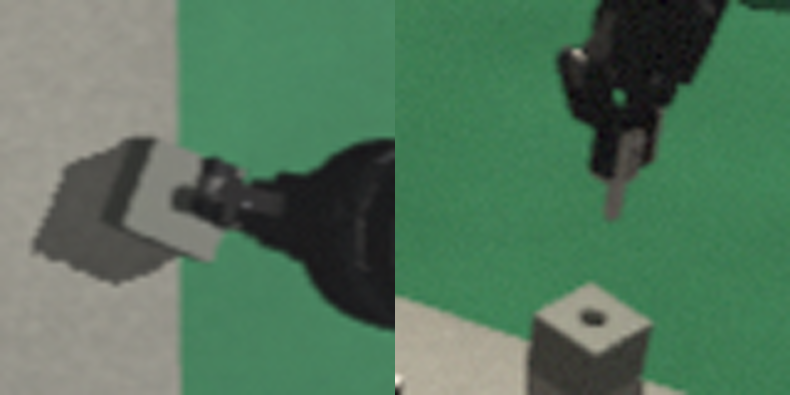

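The pin came out cleanly and the block hole is empty. Its foot is at side crop (612,216). I'm checking where it sits relative to the TCP.

```bash
python3 - <<'E'
from h import *
S=get_image("side")
k=395/80
g=lambda u,v:(((u-395)+.5)/k-.5+310,(v+.5)/k-.5+80)
print(cast(S,[g(612,216)],.114),cast(S,[g(614,206)],.118),cast(S,[g(592,317)],.042))
print("shank axis expected dir at tcp", pix(S,[[.4346,-.2873,.146],[.4346,-.2873,.114]]), g(625,165),g(612,216))
E
```

```text
[[ 0.43447799 -0.28926597  0.114     ]] [[ 0.43556217 -0.29355095  0.118     ]] [[ 0.43510963 -0.287761    0.042     ]]
shank axis expected dir at tcp [[354.96813601 114.18323873]
 [353.2564179  123.67823498]] (356.1835443037975, 113.01898734177215) (353.5506329113924, 123.34810126582278)
```

The foot is within about 1 mm of the TCP axis. I'm carrying the pin to the fork.

Emit:
{"method": "servo_tool", "body": {
  "steps": [
    [-1,-0.3,0.9,0,0],
    [-1,-0.3,0.9,0,0],
    [-1,-0.3,0.9,0,0],
    [-1,-0.3,0.9,0,0],
    [-1,-0.3,0.9,0,0]
  ]
}}

```text
time_s: 5.0
tool_pos: [0.5659, -0.0861, 0.1614]
ee_rot: [0.126, 0.992, 0.0, -0.001]
contact_force: [-0.3, -0.3, -1.1]
width: 0.242
```

```bash
python3 - <<'E'
from h import *
go([.65,.0345,.13],2.89)
E
```

```text
t5.00 p [ 0.5659 -0.0861  0.1614] psi 2.888 tilt 0.0017 F [-0.3 -0.3 -1.1] w 0.242 q [-0.28  0.44 -0.25  0.88  0.   -0.03] 
shift [-0.2049  0.5512  0.1256] turn -0.0005
```

Emit:
{"method": "servo_tool", "body": {
  "steps": [
    [-1,-0.205,0.551,0.12,0],
    [-1,-0.205,0.551,0.12,0],
    [-1,-0.205,0.551,0.12,0],
    [-1,-0.205,0.551,0.12,0],
    [-1,-0.205,0.551,0.12,0]
  ]
}}

```text
time_s: 5.62
tool_pos: [0.6488, 0.0295, 0.132]
ee_rot: [0.13, 0.992, -0.0, -0.001]
contact_force: [-0.9, -0.6, -0.7]
width: 0.243
```

```bash
python3 - <<'E'
from h import *
go([.65,.0345,.10],2.89)
S=get_image("side");T=get_image("top")
k=lambda d,x,y:cv2.resize(d["color"][y:y+80,x:x+80,::-1],(395,395),interpolation=cv2.INTER_CUBIC)
cv2.imwrite("pics/p4.png",np.hstack([k(T,225,105),k(S,190,130)]))
p=telemetry.state()["tool_pos"]
print(pix(S,[p-[0,0,.016],p-[0,0,.048],[.65,.0345,.045]]))
E
```

```text
t5.62 p [0.6488 0.0295 0.132 ] psi 2.882 tilt 0.0020 F [-0.9 -0.6 -0.7] w 0.243 q [-0.07  0.6  -0.06  0.91 -0.    0.19] 
shift [0.0006 0.0205 0.1282] turn -0.0026
[[229.47316026 159.26207679]
 [229.85914289 168.78250206]
 [229.00728537 181.17845635]]
```

View pics/p4.png

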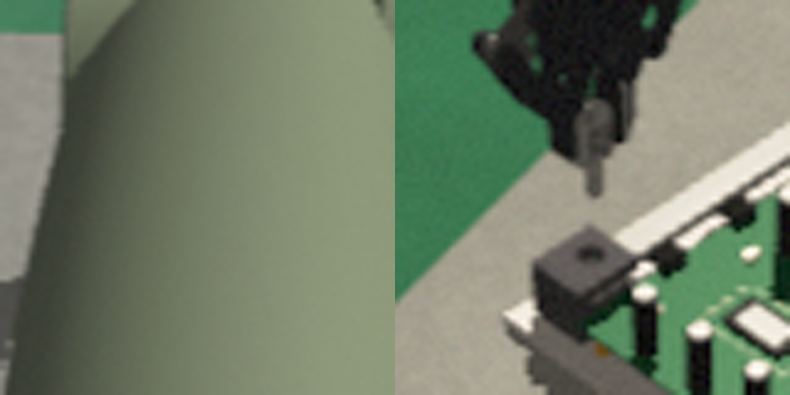

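The top view is blocked by the arm. In the side view the foot (595,195) is just above the fork hole (592,255). I'm aligning and lowering to just above the mouth.

Emit:
{"method": "servo_tool", "body": {
  "steps": [
    [-1,0,0.02,0.03,0],
    [-1,0,0.02,0.08,0],
    [-1,0,0.02,0.12,0],
    [-1,0,0.02,0.12,0],
    [-1,0,0.02,0.12,0]
  ]
}}

```text
time_s: 6.35
tool_pos: [0.6512, 0.0356, 0.1027]
ee_rot: [0.129, 0.992, -0.0, -0.0]
contact_force: [0.8, 0.3, -0.5]
width: 0.239
```

```bash
python3 - <<'E'
from h import *
go([.65,.0345,.10],2.89)
S=get_image("side")
x,y=205,150
cv2.imwrite("pics/p5.png",cv2.resize(S["color"][y:y+50,x:x+50,::-1],(600,600),interpolation=cv2.INTER_CUBIC))
p=telemetry.state()["tool_pos"]
print((pix(S,[p-[0,0,.016],p-[0,0,.048],[.65,.0345,.045]])-[x,y]+.5)*12)
E
```

```text
t6.35 p [0.6512 0.0356 0.1027] psi 2.883 tilt 0.0001 F [ 0.8  0.3 -0.5] w 0.239 q [-0.06  0.63 -0.09  0.86 -0.    0.2 ] 
shift [ 0.0034 -0.0055  0.0109] turn -0.0022
[[279.67850632 236.49383241]
 [284.59984093 347.05810614]
 [294.08742442 380.14147625]]
```

View pics/p5.png

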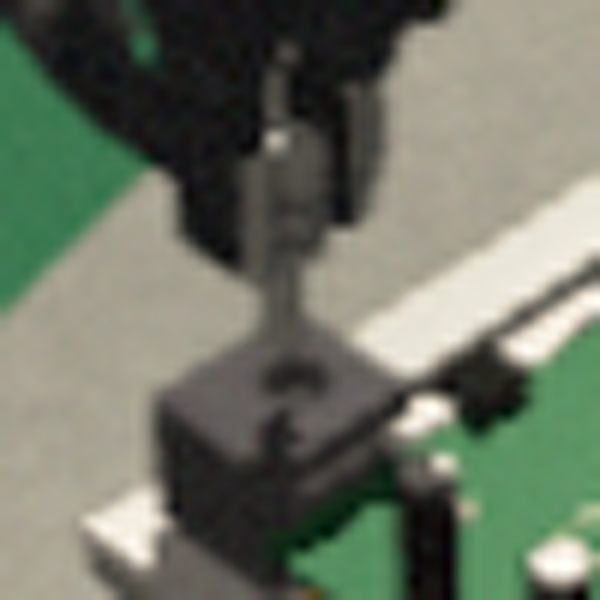

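The side view agrees with the model: the hole appears at (293,376), predicted (294,380), and the shank is centred at x≈283. I'll take out the 1.5 mm offset and insert.

Emit:
{"method": "servo_tool", "body": {
  "steps": [
    [-1,0.004,-0.006,0,0],
    [-1,0.004,-0.006,0.02,0],
    [-1,0.004,-0.006,0.04,0],
    [-1,0.004,-0.006,0.06,0],
    [-1,0.004,-0.006,0.06,0]
  ]
}}

```text
time_s: 7.02
tool_pos: [0.6493, 0.0345, 0.087]
ee_rot: [0.129, 0.992, -0.0, -0.001]
contact_force: [-0.3, 1.0, -0.6]
width: 0.244
```

```bash
python3 - <<'E'
from h import *
go([.65,.0345,.061],2.89)
S=get_image("side")
x,y=205,150
cv2.imwrite("pics/p6.png",cv2.resize(S["color"][y:y+50,x:x+50,::-1],(600,600),interpolation=cv2.INTER_CUBIC))
E
```

```text
t7.03 p [0.6493 0.0345 0.087 ] psi 2.883 tilt 0.0013 F [-0.3  1.  -0.6] w 0.244 q [-0.06  0.64 -0.11  0.82  0.    0.2 ] 
shift [-0.0028  0.0009  0.104 ] turn -0.0022
```

View pics/p6.png

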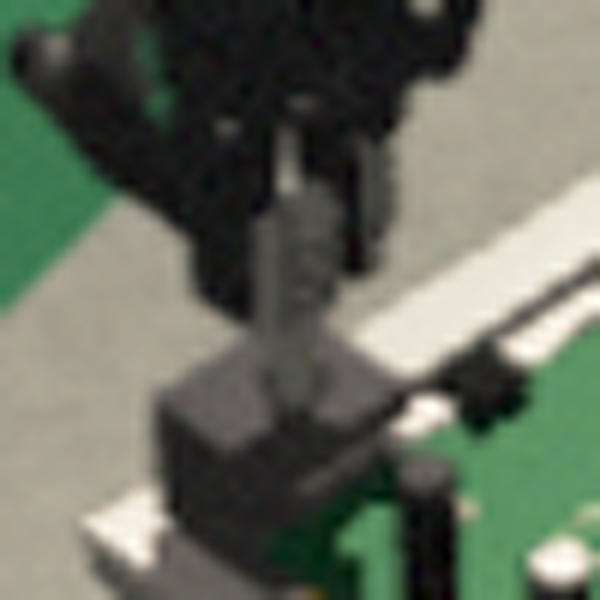

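The foot is in the hole (TCP 0.087, foot about 6 mm below the mouth) with no contact force. I'm continuing down.

Emit:
{"method": "servo_tool", "body": {
  "steps": [
    [-1,-0.001,0,0.025,0],
    [-1,-0.001,0,0.05,0],
    [-1,-0.001,0,0.07,0],
    [-1,-0.001,0,0.07,0]
  ]
}}

```text
time_s: 7.58
tool_pos: [0.6495, 0.0344, 0.0696]
ee_rot: [0.129, 0.992, -0.0, -0.001]
contact_force: [0.7, 0.1, 0.0]
width: 0.238
```

```bash
python3 - <<'E'
from h import *
go([.65,.0345,.061],2.89)
E
```

```text
t7.58 p [0.6495 0.0344 0.0696] psi 2.883 tilt 0.0012 F [0.7 0.1 0. ] w 0.238 q [-0.06  0.66 -0.12  0.79 -0.    0.2 ] 
shift [-0.0018  0.0008  0.0342] turn -0.0022
```

Emit:
{"method": "servo_tool", "body": {
  "steps": [
    [-1,-0.001,0,0.01,0],
    [-1,-0.001,0,0.02,0],
    [-1,-0.001,0,0.028,0],
    [-1,-0.001,0,0.034,0],
    [-1,-0.001,0,0.034,0]
  ]
}}

```text
time_s: 8.2
tool_pos: [0.6501, 0.0343, 0.0616]
ee_rot: [0.129, 0.992, 0.0, -0.0]
contact_force: [-0.5, -0.3, -0.1]
width: 0.244
```

```bash
python3 - <<'E'
from h import *
go([.65,.0345,.061],2.89)
S=get_image("side")
x,y=205,150
cv2.imwrite("pics/p7.png",cv2.resize(S["color"][y:y+50,x:x+50,::-1],(600,600),interpolation=cv2.INTER_CUBIC))
E
```

```text
t8.20 p [0.6501 0.0343 0.0616] psi 2.883 tilt 0.0003 F [-0.5 -0.3 -0.1] w 0.244 q [-0.06  0.67 -0.13  0.77  0.    0.2 ] 
shift [0.0008 0.0006 0.0025] turn -0.0022
```

View pics/p7.png

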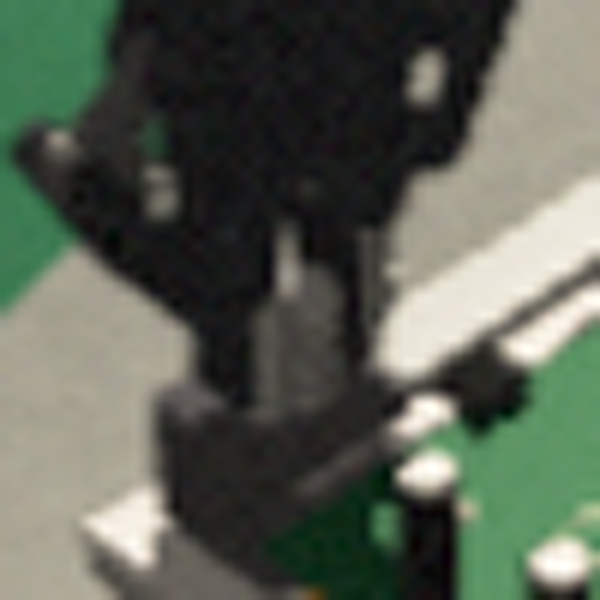

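Nearly seated. I'm pressing 1–2 mm further, watching for a contact force.

Emit:
{"method": "servo_tool", "body": {
  "steps": [
    [-1,0,0,0.004,0],
    [-1,0,0,0.008,0],
    [-1,0,0,0.008,0]
  ]
}}

```text
time_s: 8.62
tool_pos: [0.6505, 0.0343, 0.0613]
ee_rot: [0.129, 0.992, -0.0, 0.001]
contact_force: [-4.7, -0.7, 8.6]
width: 0.242
```

Contact at 8.6 N with TCP 0.0613, the height expected for the seated shoulder. I'm releasing.

Emit:
{"method": "servo_tool", "body": {
  "steps": [
    [-0.2,0,0,0,0],
    [0,0,0,0,0],
    [0,0,0,0,0],
    [0,0,0,-0.04,0],
    [0,0,0,-0.1,0]
  ]
}}

```text
time_s: 9.25
tool_pos: [0.6501, 0.0343, 0.0853]
ee_rot: [0.129, 0.992, -0.0, -0.0]
contact_force: [0.2, 0.4, -0.3]
width: 0.498
```

Emit:
{"method": "servo_tool", "body": {
  "steps": [
    [0,0,0,-0.2,0],
    [0,0,0,-0.3,0],
    [0,0,0,-0.4,0],
    [0,0,0,-0.4,0]
  ]
}}

```text
time_s: 9.75
tool_pos: [0.6522, 0.0342, 0.1884]
ee_rot: [0.129, 0.992, 0.0, 0.003]
contact_force: [0.3, 0.9, -0.3]
width: 0.502
```

```bash
python3 - <<'E'
from h import *
go([.52,.18,.18],3.3256)
S=get_image("side")
x,y=205,150
cv2.imwrite("pics/p8.png",cv2.resize(S["color"][y:y+50,x:x+50,::-1],(600,600),interpolation=cv2.INTER_CUBIC))
print((pix(S,[[.65,.0345,.071],[.65,.0345,.045]])-[x,y]+.5)*12)
E
```

```text
t9.75 p [0.6522 0.0342 0.1884] psi 2.883 tilt 0.0061 F [ 0.3  0.9 -0.3] w 0.502 q [-0.06  0.55  0.01  1.02  0.    0.2 ] 
shift [0.6603 0.4285 0.0336] turn -0.1409
[[290.26260173 291.60473762]
 [294.08742442 380.14147625]]
```

View pics/p8.png

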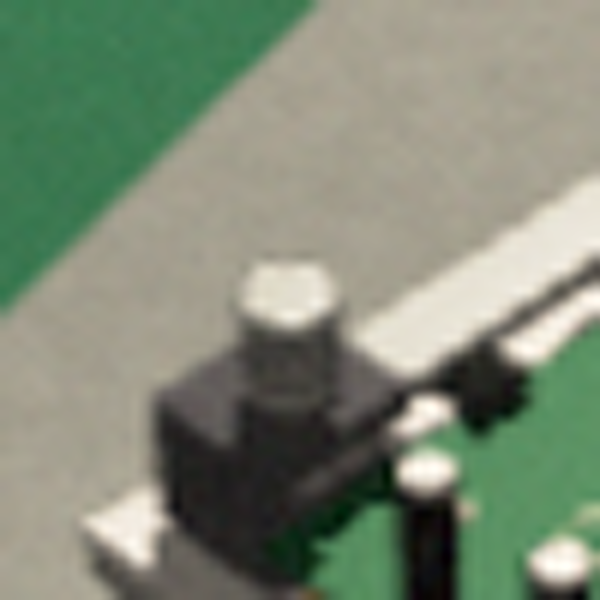

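The pin is seated: head top at (289,294), predicted (290,292). On to the heat sink.

Emit:
{"method": "servo_tool", "body": {
  "steps": [
    [0,0.66,0.43,0.03,-0.14],
    [0,0.66,0.43,0.03,-0.14],
    [0.5,0.66,0.43,0.03,-0.14],
    [0.5,0.66,0.43,0.03,-0.14],
    [0.5,0.66,0.43,0.03,-0.14]
  ]
}}

```text
time_s: 10.42
tool_pos: [0.5179, 0.1807, 0.1768]
ee_rot: [-0.091, 0.996, -0.0, -0.0]
contact_force: [0.2, 0.0, 0.4]
width: 0.748
```

```bash
python3 - <<'E'
from h import *
go([.4465,.336,.11],3.3256)
E
```

```text
t10.43 p [0.5179 0.1807 0.1768] psi -2.959 tilt 0.0007 F [0.2 0.  0.4] w 0.748 q [ 0.2   0.38 -0.3   0.89 -0.    0.02] 
shift [0.1682 0.6627 0.2673] turn -0.0006
```

Emit:
{"method": "servo_tool", "body": {
  "steps": [
    [0.5,0.168,0.663,0.1,0],
    [0.5,0.168,0.663,0.25,0],
    [0.5,0.168,0.663,0.25,0],
    [0.5,0.168,0.663,0.25,0],
    [0.5,0.168,0.663,0.25,0]
  ]
}}

```text
time_s: 11.05
tool_pos: [0.4484, 0.3351, 0.1146]
ee_rot: [-0.09, 0.996, -0.0, 0.0]
contact_force: [-0.0, 0.2, 0.4]
width: 0.748
```

```bash
python3 - <<'E'
from h import *
go([.4465,.336,.075],3.3256)
S=get_image("side");T=get_image("top")
k=lambda d,x,y:cv2.resize(d["color"][y:y+80,x:x+80,::-1],(395,395),interpolation=cv2.INTER_CUBIC)
cv2.imwrite("pics/q1.png",np.hstack([k(T,110,185),k(S,195,260)]))
E
```

```text
t11.05 p [0.4484 0.3351 0.1146] psi -2.962 tilt 0.0007 F [-0.   0.2  0.4] w 0.748 q [ 0.51  0.46 -0.35  0.76 -0.    0.33] 
shift [0.0069 0.0049 0.1582] turn -0.0014
```

View pics/q1.png

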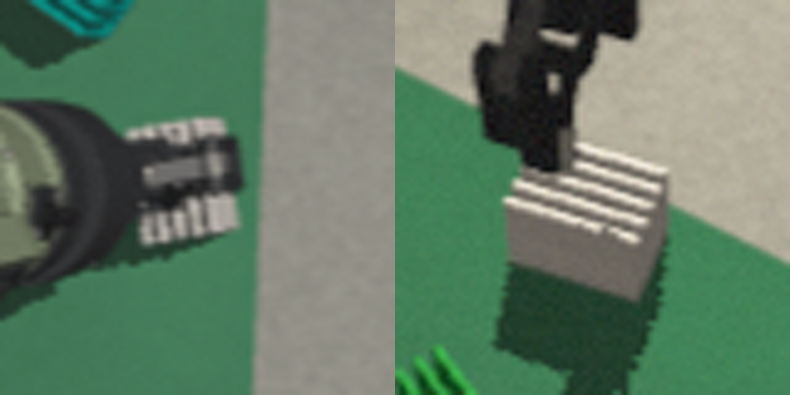

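The jaws are above the grey sink and aligned with its fins. I'm descending.

Emit:
{"method": "servo_tool", "body": {
  "steps": [
    [0.5,0.007,0.005,0.1,0],
    [0.5,0.007,0.005,0.16,0],
    [0.5,0.007,0.005,0.25,0],
    [0.5,0.007,0.005,0.25,0],
    [0.5,0.007,0.005,0.25,0]
  ]
}}

```text
time_s: 11.78
tool_pos: [0.4459, 0.3366, 0.053]
ee_rot: [-0.09, 0.996, 0.0, 0.0]
contact_force: [0.4, -0.3, 0.9]
width: 0.751
```

```bash
python3 - <<'E'
from h import *
go([.4465,.336,.030],3.3256)
E
```

```text
t11.78 p [0.4459 0.3366 0.053 ] psi -2.961 tilt 0.0008 F [ 0.4 -0.3  0.9] w 0.751 q [ 0.51  0.54 -0.41  0.62 -0.    0.33] 
shift [-0.0021 -0.003   0.0919] turn -0.0011
```

Emit:
{"method": "servo_tool", "body": {
  "steps": [
    [0.5,0,-0.001,0.05,0],
    [0.5,0,-0.001,0.09,0],
    [0.5,0,-0.001,0.09,0],
    [0.2,0,-0.001,0.09,0],
    [0.1,0,-0.001,0.09,0]
  ],
  "newtons": 40
}}

```text
time_s: 12.4
tool_pos: [0.4454, 0.3367, 0.0301]
ee_rot: [-0.091, 0.996, 0.0, 0.0]
contact_force: [0.4, -0.1, -0.1]
width: 0.55
```

Emit:
{"method": "servo_tool", "body": {
  "steps": [
    [-0.1,0,0,0,0],
    [-0.4,0,0,0,0],
    [-0.4,0,0,0,0],
    [-1,0,0,0,0],
    [-1,0,0,0,0]
  ],
  "newtons": 40
}}

```text
time_s: 13.02
tool_pos: [0.4455, 0.3366, 0.0303]
ee_rot: [-0.09, 0.996, -0.0, 0.0]
contact_force: [0.4, -2.5, 5.9]
width: 0.438
```

```bash
python3 - <<'E'
from h import *
go([.4465,.336,.16],3.3256)
E
```

```text
t13.03 p [0.4455 0.3366 0.0303] psi -2.961 tilt 0.0009 F [ 0.4 -2.5  5.9] w 0.438 q [ 0.51  0.57 -0.42  0.57 -0.    0.33] 
shift [-0.0034 -0.003  -0.5189] turn -0.0009
```

The opening is 37 mm, so the sink is gripped across its width. I'm lifting it.

Emit:
{"method": "servo_tool", "body": {
  "steps": [
    [-1,0,0,-0.05,0],
    [-1,0,0,-0.2,0],
    [-1,0,0,-0.4,0],
    [-1,0,0,-0.52,0],
    [-1,0,0,-0.52,0]
  ]
}}

```text
time_s: 13.65
tool_pos: [0.4466, 0.3377, 0.1625]
ee_rot: [-0.091, 0.996, 0.001, 0.002]
contact_force: [-0.6, -0.1, -2.2]
width: 0.435
```

```bash
python3 - <<'E'
from h import *
go([.5486,.0208,.16],2.8916)
S=get_image("side");T=get_image("top")
cv2.imwrite("pics/q2t.png",cv2.resize(T["color"][180:260,100:200,::-1],(800,640))[:600])
cv2.imwrite("pics/q2.png",cv2.resize(S["color"][220:320,180:280,::-1],(600,600),interpolation=cv2.INTER_CUBIC))
E
```

```text
t13.65 p [0.4466 0.3377 0.1625] psi -2.960 tilt 0.0053 F [-0.6 -0.1 -2.2] w 0.435 q [ 0.52  0.41 -0.3   0.86  0.    0.33] 
shift [-0.1727 -1.3203  0.0101] turn 0.1373
```

View pics/q2.png

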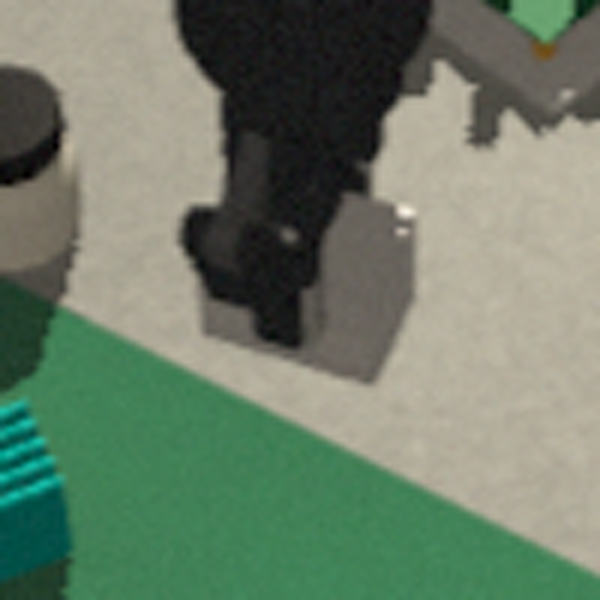

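The sink is held, with its lower outer edge from (205,335) to (372,383). I'm checking pitch and offset.

```bash
python3 - <<'E'
from h import *
S=get_image("side")
st=telemetry.state();p=st["tool_pos"];R=Ro.from_quat(st["ee_rot"]).as_matrix()
uv=[((u+.5)/6-.5+180,(v+.5)/6-.5+220) for u,v in((205,335),(372,383),(415,300))]
z=p[2]-.0303;P=cast(S,uv,z);print(p,P,[(R.T@(q-p)).round(4) for q in P],np.linalg.norm(P[0]-P[1]),np.linalg.norm(P[2]-P[1]))
print("ideal:",[ (pix(S,p+R@np.array([sx*.03,sy*.019,.0303])).ravel()-[180,220]+.5)*6 for sx in(-1,1) for sy in(-1,1)])
E
```

```text
[0.44413411 0.33609215 0.158491  ] [[0.47480006 0.36019375 0.128191  ]
 [0.41784988 0.34890119 0.128191  ]
 [0.42282248 0.31343459 0.128191  ]] [array([-0.0346,  0.0182,  0.0302]), array([0.0235, 0.0174, 0.0303]), array([ 0.025 , -0.0184,  0.0304])] 0.05805898043743526 0.03581350360379503
ideal: [array([262.38121142, 254.35048842]), array([217.45032726, 341.43735311]), array([430.35770231, 303.20830953]), array([389.65660245, 393.10333729])]
```

```bash
python3 - <<'E'
from h import *
S=get_image("side")
st=telemetry.state();p=st["tool_pos"];R=Ro.from_quat(st["ee_rot"]).as_matrix()
cv2.imwrite("pics/q3.png",cv2.resize(S["color"][250:300,205:255,::-1],(600,600),interpolation=cv2.INTER_CUBIC))
print(p,"ideal:",[ (pix(S,p+R@np.array([sx*.03,sy*.019,.0303])).ravel()-[205,250]+.5)*12 for sx in(-1,1) for sy in(-1,1)])
E
```

```text
[0.44398226 0.3359875  0.1581585 ] ideal: [array([226.08295661, 149.92406151]), array([136.28479945, 324.125812  ]), array([561.96252772, 247.48585079]), array([480.61490984, 427.30300042])]
```

View pics/q3.png

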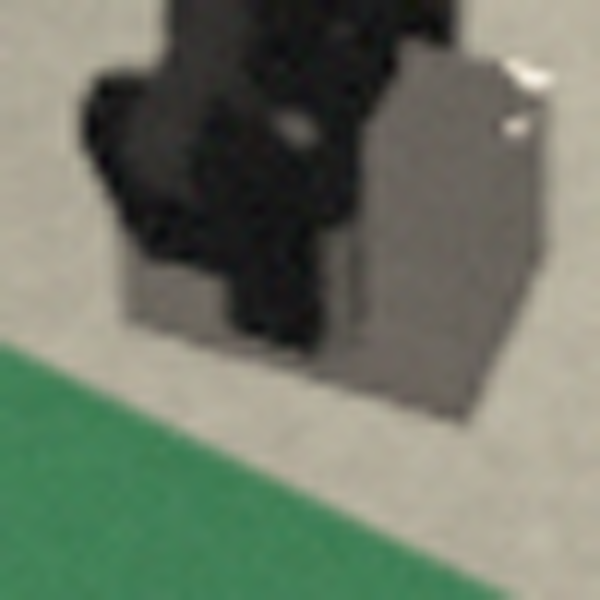

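The sink is level and sits about 1.5–2 mm off the TCP along its long axis. I'm carrying it over at height.

```bash
python3 - <<'E'
from h import *
go([.5472,.0212,.16],2.8916)
E
```

```text
t13.85 p [0.444  0.336  0.1582] psi -2.960 tilt 0.0031 F [-0.   0.6 -2. ] w 0.442 q [ 0.52  0.41 -0.3   0.86  0.    0.33] 
shift [-0.1791 -1.313  -0.0074] turn 0.1373
```

Emit:
{"method": "servo_tool", "body": {
  "steps": [
    [-1,-0.09,-0.7,-0.03,0.08],
    [-1,-0.09,-0.7,-0.03,0.08],
    [-1,-0.09,-0.7,-0.03,0.08],
    [-1,-0.09,-0.7,-0.03,0.08],
    [-1,-0.09,-0.7,-0.03,0.08]
  ]
}}

```text
time_s: 14.48
tool_pos: [0.498, 0.1685, 0.1661]
ee_rot: [0.035, 0.999, 0.0, -0.001]
contact_force: [-0.5, -0.1, -1.9]
width: 0.44
```

```bash
python3 - <<'E'
from h import *
go([.5472,.0212,.16],2.8916)
E
```

```text
t14.47 p [0.498  0.1685 0.1661] psi 3.071 tilt 0.0025 F [-0.5 -0.1 -1.9] w 0.440 q [ 0.19  0.35 -0.37  0.85  0.    0.26] 
shift [-0.238  -0.5737  0.0245] turn 0.0571
```

Emit:
{"method": "servo_tool", "body": {
  "steps": [
    [-1,-0.238,-0.574,0,0.057],
    [-1,-0.238,-0.574,0,0.057],
    [-1,-0.238,-0.574,0,0.057],
    [-1,-0.238,-0.574,0,0.057],
    [-1,-0.238,-0.574,0,0.057]
  ]
}}

```text
time_s: 15.1
tool_pos: [0.5474, 0.0228, 0.1667]
ee_rot: [0.123, 0.992, 0.0, -0.001]
contact_force: [-0.8, 0.6, -2.5]
width: 0.44
```

```bash
cat > chk.py <<'E'
from h import *
import sys
z0=float(sys.argv[2])
telemetry.state()
go([.5472,.0212,z0],2.8916)
S=get_image("side");T=get_image("top")
st=telemetry.state();p=st["tool_pos"];R=Ro.from_quat(st["ee_rot"]).as_matrix()
x,y=225,145
cv2.imwrite(f"pics/{sys.argv[1]}.png",cv2.resize(S["color"][y:y+60,x:x+60,::-1],(600,600),interpolation=cv2.INTER_CUBIC))
x2,y2=235,150
cv2.imwrite(f"pics/{sys.argv[1]}t.png",cv2.resize(T["color"][y2:y2+60,x2:x2+70,::-1],(700,600),interpolation=cv2.INTER_CUBIC))
print(p,"ideal bottom:",[ ((pix(S,p+R@np.array([sx*.03,sy*.019,.0303])).ravel()-[x,y]+.5)*10).round() for sx in(-1,1) for sy in(-1,1)])
print("goal bottom",[((pix(S,np.array([.5486+a*np.cos(.25)+b*np.sin(.25),.0208-a*np.sin(.25)+b*np.cos(.25),.041])).ravel()-[x,y]+.5)*10).round() for a in(-.03,.03) for b in(-.019,.019)])
E
python3 chk.py r1 .16
```

```text
t15.10 p [0.5474 0.0228 0.1667] psi 2.894 tilt 0.0018 F [-0.8  0.6 -2.5] w 0.440 q [-0.09  0.39 -0.31  0.87  0.    0.15] 
shift [-0.001  -0.0063  0.0266] turn 0.0009
[0.5474326  0.02289948 0.16692896] ideal bottom: [array([375., 116.]), array([269., 185.]), array([552., 224.]), array([446., 296.])]
goal bottom [array([536., 500.]), array([436., 573.]), array([370., 391.]), array([269., 460.])]
```

View pics/r1.png

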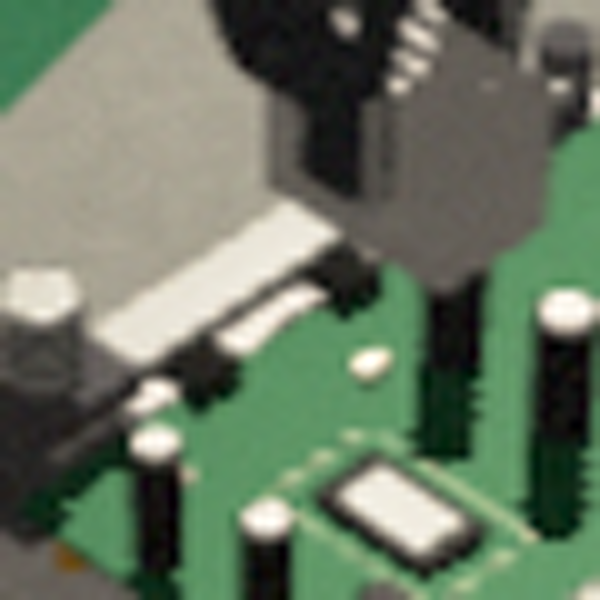

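The lower corners are at (268,188), (443,289) and (550,222), predicted (269,185), (446,296) and (552,224). I'm lowering to just above the capacitor tops.

Emit:
{"method": "servo_tool", "body": {
  "steps": [
    [-1,-0.001,-0.006,0.08,0],
    [-1,-0.001,-0.006,0.16,0],
    [-1,-0.001,-0.006,0.23,0],
    [-1,-0.001,-0.006,0.23,0],
    [-1,-0.001,-0.006,0.23,0]
  ]
}}

```text
time_s: 15.82
tool_pos: [0.5482, 0.0204, 0.1104]
ee_rot: [0.124, 0.992, 0.0, 0.0]
contact_force: [0.2, -0.4, -1.9]
width: 0.437
```

```bash
python3 chk.py r2 .0713
```

```text
t15.82 p [0.5482 0.0204 0.1104] psi 2.894 tilt 0.0006 F [ 0.2 -0.4 -1.9] w 0.437 q [-0.1   0.45 -0.38  0.74  0.    0.15] 
shift [0.0049 0.0021 0.1565] turn 0.0007
[0.54863902 0.01998482 0.11073535] ideal bottom: [array([373., 277.]), array([271., 345.]), array([543., 386.]), array([441., 458.])]
goal bottom [array([536., 500.]), array([436., 573.]), array([370., 391.]), array([269., 460.])]
```

View pics/r2.png

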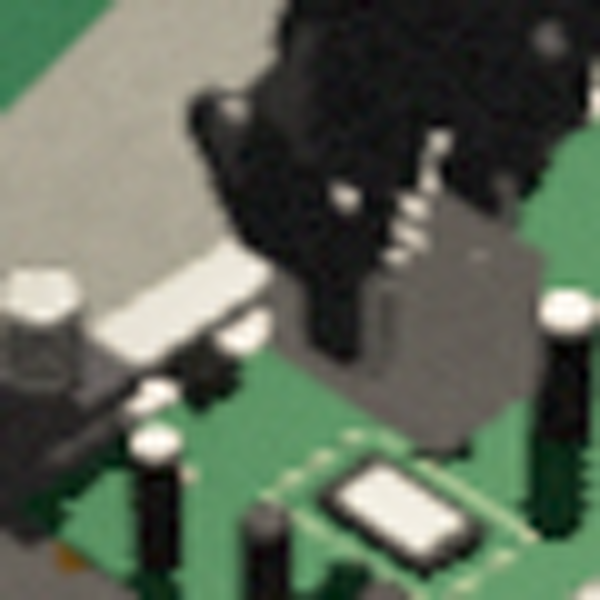

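View pics/r2t.png

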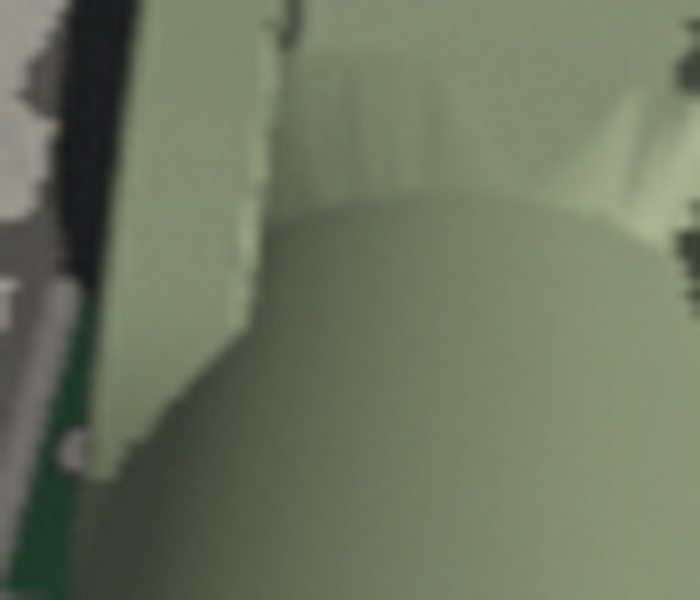

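The sink is clear of the capacitors and its corners match the model to within about 1 mm. The top view is blocked by the arm. I'm taking it down to the hold height.

Emit:
{"method": "servo_tool", "body": {
  "steps": [
    [-1,0.004,0.003,0.03,0],
    [-1,0.004,0.003,0.07,0],
    [-1,0.004,0.003,0.11,0],
    [-1,0.004,0.003,0.13,0],
    [-1,0.004,0.003,0.13,0]
  ]
}}

```text
time_s: 16.55
tool_pos: [0.5468, 0.0206, 0.0766]
ee_rot: [0.124, 0.992, -0.0, -0.001]
contact_force: [-0.7, 0.2, -1.9]
width: 0.44
```

```bash
python3 chk.py r3 .0713
```

```text
t16.55 p [0.5468 0.0206 0.0766] psi 2.892 tilt 0.0013 F [-0.7  0.2 -1.9] w 0.440 q [-0.1   0.49 -0.42  0.66  0.    0.15] 
shift [-0.0011  0.0028  0.0211] turn 0.0002
[0.5473459  0.02058784 0.07730584] ideal bottom: [array([374., 375.]), array([274., 444.]), array([542., 484.]), array([441., 557.])]
goal bottom [array([536., 500.]), array([436., 573.]), array([370., 391.]), array([269., 460.])]
```

View pics/r3.png

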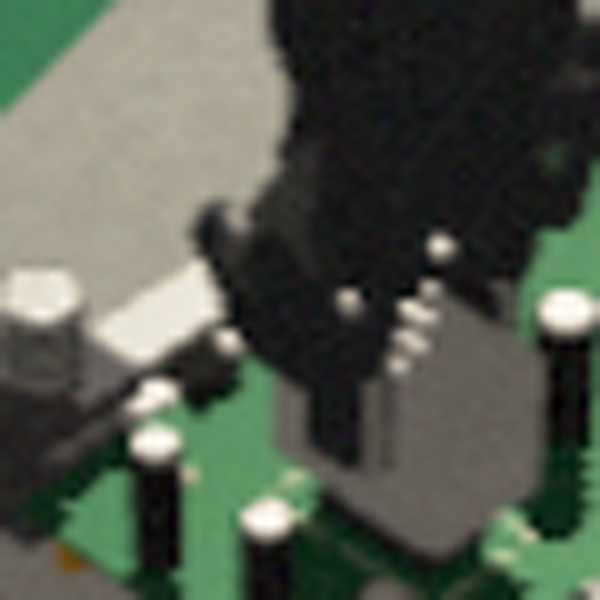

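Corners are at (276,447), (437,557) and (543,487), so TCP and sink centre coincide to within 1 mm. Last correction: +1.2 mm along x and down about 5.5 mm.

Emit:
{"method": "servo_tool", "body": {
  "steps": [
    [-1,-0.005,0,0.006,0],
    [-1,-0.005,0,0.014,0],
    [-1,-0.005,0,0.02,0],
    [-1,-0.005,0,0.02,0],
    [-1,-0.005,0,0.02,0]
  ]
}}

```text
time_s: 17.27
tool_pos: [0.5484, 0.0203, 0.0723]
ee_rot: [0.124, 0.992, -0.0, -0.0]
contact_force: [0.0, 0.8, -1.7]
width: 0.439
```

```bash
python3 chk.py r4 .0713; python3 chk.py r5 .0713
```

```text
t17.27 p [0.5484 0.0203 0.0723] psi 2.892 tilt 0.0000 F [ 0.   0.8 -1.7] w 0.439 q [-0.1   0.5  -0.42  0.65 -0.    0.15] 
shift [0.0056 0.0023 0.004 ] turn 0.0003
[0.54847239 0.02030909 0.07233674] ideal bottom: [array([371., 387.]), array([270., 456.]), array([537., 496.]), array([437., 569.])]
goal bottom [array([536., 500.]), array([436., 573.]), array([370., 391.]), array([269., 460.])]
t17.38 p [0.5485 0.0203 0.0723] psi 2.892 tilt 0.0001 F [-0.4 -0.5 -2.4] w 0.438 q [-0.1   0.5  -0.42  0.65 -0.    0.15] 
shift [0.0058 0.0022 0.0041] turn 0.0002
[0.5484704  0.02030884 0.07234556] ideal bottom: [array([371., 387.]), array([271., 456.]), array([537., 496.]), array([437., 569.])]
goal bottom [array([536., 500.]), array([436., 573.]), array([370., 391.]), array([269., 460.])]
```

View pics/r5.png

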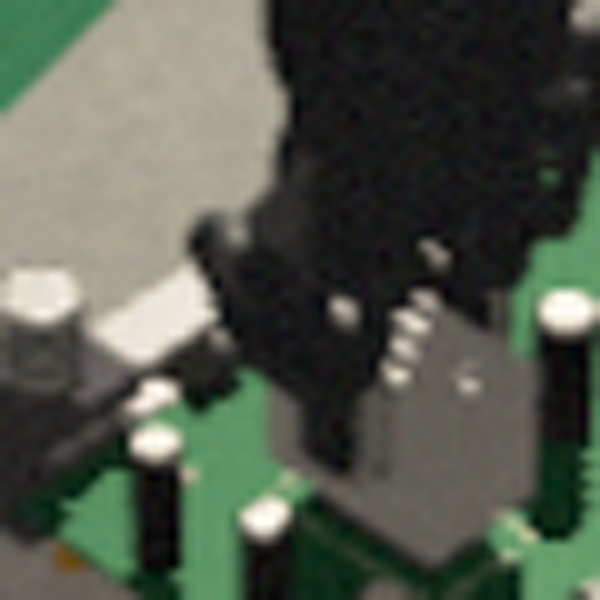

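The sink's corners are at (268,460), (432,566) and (537,495), against a goal of (269,460), (436,573) and (536,500). The pose is steady and the force is only the sink's weight. Handing in.

```bash
python3 - <<'E'
from plant import hand_in
print(hand_in())
E
```

```text
the job is handed in; nothing more can be done
None
```

The job is done as asked and handed in at about 17.5 s of the 64 s allowed; `hand_in()` reports no verdict.

- **Pin:** I took it from the block and pushed it down through the fork until it met 8.6 N of contact at the expected seated height. After I let go, the side picture showed the head top within about 1 mm of where a seated pin should be.
- **Heat sink:** I gripped the grey one across its width (opening about 37 mm) and carried it over the capacitors with its underside about 13 cm above the bench. It was then lowered onto the hold point.
- **Hold:** The sink's underside is about 11 mm above the long chip, with its long side along the chip's to within a few mrad by the tool pose. It is centred to about 1–2 mm and level as far as the tool pose and side view show. The wrist force is only the sink's weight, and the pose was steady.

**Limits of the checks:**
- The arm blocked the top view in the final poses, so centring rests on the tool pose and the side picture alone.
- An earlier side-view measurement put the sink about 2 mm off along its length, while later ones put it under 1 mm. I went with the later ones.
- I did not take a separate last picture of the jar and the round sink; the arm never worked close to either.

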